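Index the slide carousel to its fourth click

TASK

Set the blue slide carousel for the next scan: turn its deck until the black upright handle rests in the fourth click clockwise (seen from above) from the green zero mark on its foot; the clicks are 30 degrees apart, so that is 120 degrees. Then let go, and leave the grey carousel set as it is.

Things in the scene. Friction and masses are not known exactly. Their poses are not given: they have to be found in the camera images.
- blue_base: fixed round white foot of the blue carousel, 272 mm across, rim 36 mm high; origin on the pivot axis at bench height, z up. Its own -x points from the axis to the green zero mark (16 mm wide) on the rim; 11 thin black marks follow every 30 degrees. On it turns a blue deck 216 mm across, top 42 mm above the bench, with flat glass slides. It may stand left or right, turned up to 40 degrees
- blue_deck (a joint): turn of the blue deck in rad: 0 with the handle at the green mark, growing clockwise from above (from the base's -x to its +y). A sprung pawl clicks every 30 degrees (0.524 rad) and draws the freed deck into the nearest click; turning on takes about 4 N at the handle. It starts in a click from -2 to 1; stops at -1.8 and 3.5
- blue_handle (a point): centre (half-way up) of the handle of the blue deck: an upright black round post, 18 mm in diameter, 55 mm tall from the deck's top to 97 mm above the bench, 80 mm from the pivot axis. It travels round with the deck; its sleeve spins freely on its own pin, so a hand that holds it need not turn. Nothing else stands high on the deck (central nut 6 mm)
- grey_handle (a point): the like point on the grey carousel, which is the same in build and size but has a grey deck; to be left as it is

How it is judged:
At the end, for the whole second after the job is handed in: The blue deck rests in the fourth click clockwise from the green mark (120 degrees, within 10 degrees), released and still; the grey carousel's handle is within 20 mm of where it was (value of joint blue_deck between 1.92 and 2.27 rad and velocity of joint blue_deck between -0.1 and 0.1 rad/s and distance of grey_handle from where it was at the start of the episode below 0.02 m); the robot touches nothing.
It fails at once if the grey carousel was turned (its handle moved more than 20 mm) (distance of grey_handle from where it was at the start of the episode above 0.02 m).
It also fails if it takes over 35 s, if anything falls off the work surface, if the arm or the gripper's body presses on something with over 40 N, if the wrist force passes 120 N, or if a joint passes its speed limit or range.

ROBOT

A 6-joint arm with a two-finger parallel gripper is mounted at the origin on the work surface. World frame = base frame: x ahead of the robot, y to its left, z up, the work surface at z = 0. Lengths are in m, angles in rad, forces in N, time in s.
With the tool pointing down it reaches from about 0.375 to 0.75 m from the base axis. Payload 9 kg.
Tool frame: the origin (TCP) lies midway between the tips of the shut fingers; the grasp point (between the pads) lies 19 mm behind it (arm.pinch_z is the distance from the TCP to the grasp point, in m); z points along the fingers, y is the line along which they close (so a half turn about z gives the same grasp; the last joint's range is limited). The gripper opens to 85 mm and grips with 20 to 120 N. Pads are 22 mm wide; open, the fingers measure 114 mm over their backs; the gripper's body (76 mm by 85 mm) begins 54 mm behind the grasp point. The pads swing forward as they close: fully open they stand 13 mm farther back than shut.
Start: joints at [-1.417, 0.104, 0.097, 1.564, 0, 1.353], TCP at [0.218, -0.559, 0.231] pointing down, gripper open.
Joint ranges: [-2.99, 2.99], [-0.84, 1.86], [-1.1, 1.16], [-1.84, 2.11], [-1.51, 1.56], [-3.14, 3.14]. Speed limits (rad/s): [2.22, 2.22, 2.57, 3.14, 3.14, 3.14].

INTERFACE

Orientations are given as a unit quaternion [w, x, y, z].
In Python, from workcell import arm, optics gives the robot as it stands. The module is installed in compiled form; this text tells all that it offers.
- The arm moves only by the tool servo_tool, never from a script. Its arguments are lists of equal length, an entry for each row: "hand": the finger opening in mm, from 0 to 85.4; "xyz": the shift along the tool's x, y, z in mm, a list of three; "twist": the turn about the tool's z in degrees. A call has 1 to 12 rows; each row is the pose to reach, as a shift and turn from the pose commanded when the call began, along the tool's axes at that moment; what a row does not reach only later rows make up. A row lasts 1/10 s, in which the tool goes at most 50 mm and 8.59 degrees, less where a joint would pass 70% of its speed; a pose out of reach is approached as far as the arm can. A call with a gripper value outside its range is refused whole. The fingers move at their own pace and stop on an object; the grip force is fixed at half the most. Time passes only in rows, so rows that repeat a pose let the fingers close. It gives the time, the measured TCP pose, the force, the opening and the grip force at its end, in the units of the state.
- arm.sense(): the state, without advancing time (a new reading comes with each control period).
- optics.camera(name): name is "side" or "top"; returns a dict with "image" (420x560x3 uint8, red, green, blue), "z_map" (420x560 float32, m along the optical axis (not along the pixel's ray), 0 where there is no reading), "intrinsics" (3x3 intrinsics, pixels), "rvec" (rotation vector, rad) and "tvec" (3), from world to camera coordinates, as OpenCV has them. Camera axes: x right, y down, z forward; pixel columns grow to the right and rows downward; lengths in m; the calibration is good to about 2 mm. A picture is of the moment at which its call begins.
- arm.sign_off(): hands the job in; it is judged then, once.
The state is a dict: "time": time; "joint_positions": joint angles; "qvel": joint speeds; "joint_torque": joint torques, N m; "position": TCP position; "tool_rot": TCP orientation; "force": force on the tool from outside, world axes, zero at the start; "wrist_torque": the same for the moment, N m; "opening": finger opening in m; "grasp_force": force on a finger pad.
Only numpy, scipy, OpenCV 4.12 (cv2) and the standard library are available. Lean on these libraries where they do the work, as an engineer would, in place of code of your own. Each camera call takes 0.05 s, during which the arm holds its last target. There are 200 camera calls.

## Working session

There is one attempt and no reset: what is moved stays moved. The work goes in short steps, Python scripts to look and compute and a tool call to move; the robot and the scene stay as the last step left them, time stands still between calls to the robot, and variables do not carry over. Pictures are saved under pics/ and viewed, at most 10 in all, crops included, and the job is handed in when it is done.

Besides the shell and the picture viewer there is one more tool, called after "Call:" as name([rows], argument=value, ...), one row to a line, values as JSON. servo_tool: Moves the arm, as the interface text tells. Its arguments: {"type":"object","properties":{"hand":{"type":"array","items":{"type":"number"}},"xyz":{"type":"array","items":{"type":"array","items":{"type":"number"}}},"twist":{"type":"array","items":{"type":"number"}}},"required":["hand","xyz","twist"]}

```bash
mkdir -p pics
cat > h.py <<'E'
import numpy as np, cv2
from workcell import arm, optics
def cast(c,uv,z):
    R=cv2.Rodrigues(np.array(c["rvec"],float))[0];t=np.array(c["tvec"],float).ravel()
    o=-R.T@t;d=R.T@np.linalg.inv(c["intrinsics"])@np.array([uv[0],uv[1],1.])
    return o+d*(z-o[2])/d[2]
def cloud(c):
    R=cv2.Rodrigues(np.array(c["rvec"],float))[0];t=np.array(c["tvec"],float).ravel()
    Z=c["z_map"];v,u=np.indices(Z.shape)
    p=np.stack([u,v,np.ones_like(u)],-1)@np.linalg.inv(c["intrinsics"]).T*Z[...,None]
    return (p-t)@R
E
python3 - <<'E'
from h import *
for n in("top","side"):
    c=optics.camera(n);cv2.imwrite(f"pics/{n}0.png",c["image"][...,::-1])
    R=cv2.Rodrigues(np.array(c["rvec"],float))[0];print(n,-R.T@np.array(c["tvec"]).ravel())
s=arm.sense();print(s["time"],s["position"],s["tool_rot"],s["opening"],arm.pinch_z)
E
```

```text
top [ 0.43123941 -0.033519    1.10111504]
side [ 0.28064788 -0.62683901  0.43634251]
0.1 [ 0.21792697 -0.55870542  0.23061478] [-5.84976528e-04  9.82771095e-01  1.84825954e-01  4.98559570e-06] 0.08546861569888828 0.0187
```

View pics/top0.png

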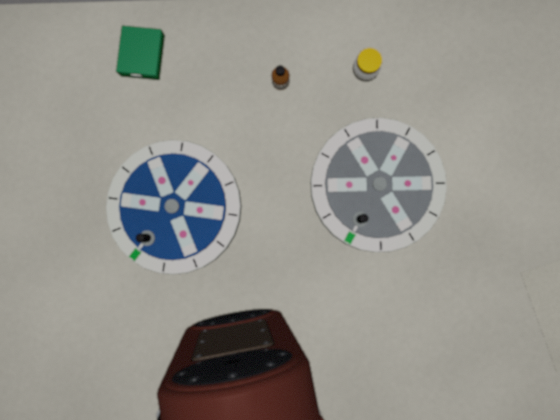

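View pics/side0.png

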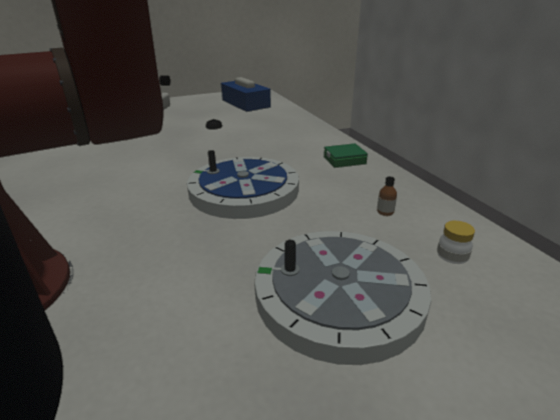

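The top view shows the blue carousel at about (173,206), with its handle near (147,238) next to the green mark at (135,255). The grey carousel is at (379,184), clear to the right. I'll measure these next.

```bash
cat > m.py <<'E'
from h import *
def measure():
    c=optics.camera("top");im=c["image"].astype(int);r,g,b=im[...,0],im[...,1],im[...,2]
    P=cloud(c)
    blue=((b>r+50)&(b>g+30)).astype(np.uint8)
    n,l,st,ce=cv2.connectedComponentsWithStats(blue)
    m=(l==1+st[1:,4].argmax()).astype(np.uint8)
    pts=cv2.convexHull(cv2.findNonZero(m)).reshape(-1,2)
    w=np.array([cast(c,p,.042)[:2] for p in pts]);(cc,rad)=cv2.minEnclosingCircle(w.astype(np.float32));cc=np.array(cc)
    D=np.hypot(P[...,0]-cc[0],P[...,1]-cc[1])
    gm=((g>r+50)&(g>b+30)&(D<.15)); v,u=np.nonzero(gm)
    G=cast(c,(u.mean(),v.mean()),.036)[:2]
    hm=(im.max(2)<60)&(D<.12)&(P[...,2]>.055)&(P[...,2]<.12)
    v,u=np.nonzero(hm);top=(P[...,2]>.090)&hm;tv,tu=np.nonzero(top)
    H=cast(c,(tu.mean(),tv.mean()),.097)[:2] if len(tu) else None
    print("centre",cc,"r",rad,"green",G,len(v),len(tu),"handle",H,np.median(P[hm],0))
    return cc,G,H
if __name__=="__main__":
    cc,G,H=measure()
    a=lambda p:np.degrees(np.arctan2(*(p-cc)[::-1]))
    print("green",a(G),np.linalg.norm(G-cc),"handle",a(H),np.linalg.norm(H-cc),"cw deg",(a(G)-a(H)+180)%360-180)
E
python3 m.py
```

```text
centre [0.48879743 0.19959819] r 0.10335782915353775 green [0.40941137 0.274471  ] 93 58 handle [0.4415825  0.24594844] [0.44241812 0.24331212 0.09460997]
green 136.67585912902612 0.109124165595726 handle 135.52947886785745 0.06616339003899623 cw deg 1.146380261168673
```

Run:
```python
from h import *
c=optics.camera("top");P=cloud(c);print(c["intrinsics"],c["rvec"],c["tvec"])
for uv in[(173,206),(135,255),(142,238),(148,238),(120,206),(226,206),(173,153),(173,260),(107,206),(240,206),(173,140),(173,273)]:
    print(uv,c["image"][uv[1],uv[0]],P[uv[1],uv[0]].round(3),cast(c,uv,.04)[:2].round(3))
im=cv2.resize(c["image"][120:290,90:260],None,fx=3.5,fy=3.5,interpolation=cv2.INTER_CUBIC);cv2.imwrite("pics/crop1.png",im[...,::-1])
```

```text
[[533.11604381   0.         277.97652537]
 [  0.         533.11604381 205.92482587]
 [  0.           0.           1.        ]] [ 2.15729644 -2.20223445  0.04966077] [-0.0037943   0.50123656  1.07158425]
(173, 206) [130 135 134] [0.503 0.192 0.056] [0.504 0.196]
(135, 255) [ 22 138  55] [0.408 0.273 0.038] [0.408 0.272]
(142, 238) [34 32 33] [0.441 0.243 0.096] [0.441 0.258]
(148, 238) [9 8 5] [0.441 0.239 0.066] [0.441 0.246]
(120, 206) [ 78  98 126] [0.506 0.301 0.044] [0.506 0.302]
(226, 206) [149 148 152] [0.502 0.09  0.037] [0.502 0.089]
(173, 153) [124 131 144] [ 0.431 -0.034  1.101] [0.611 0.195]
(173, 260) [143 144 151] [0.396 0.197 0.039] [0.396 0.196]
(107, 206) [175 177 171] [0.507 0.331 0.034] [0.507 0.329]
(240, 206) [138 138 134] [0.502 0.063 0.024] [0.501 0.061]
(173, 140) [171 170 165] [0.638 0.195 0.038] [0.637 0.195]
(173, 273) [169 169 166] [0.37  0.198 0.035] [0.37  0.197]
```

View pics/crop1.png

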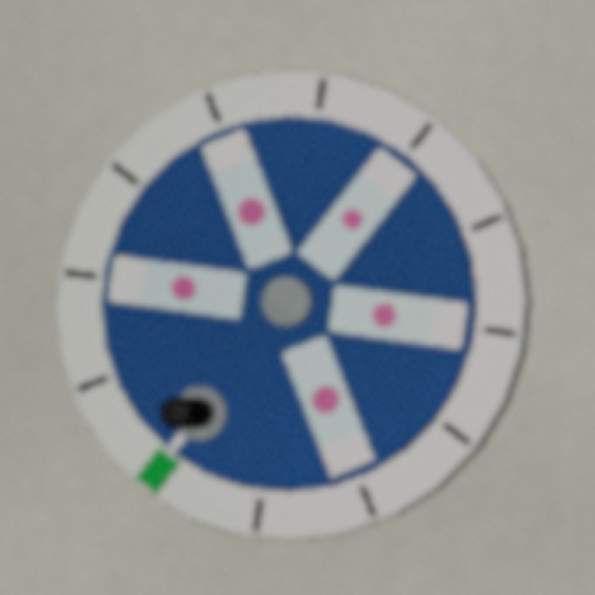

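The blue pivot is at about (0.504, 0.197) and the handle at (0.441, 0.246), so the deck is at click 0. Joint 6 would pass its limit if I kept this yaw, so I'll twist by -90° on the way.

Call:
servo_tool([
  [36,-26,0],
  [73,-51,0],
  [110,-77,0],
  [146,-103,0],
  [183,-128,0],
  [220,-154,0],
  [256,-180,0],
  [293,-205,0],
  [330,-231,0],
  [366,-257,0],
  [402,-282,0],
  [402,-282,0],
], hand=[85,85,85,85,85,85,85,85,85,85,85,85], twist=[-8,-16,-24,-32,-40,-48,-56,-64,-72,-80,-88,-90])

```text
time: 1.4
position: [0.4918, -0.1461, 0.2312]
tool_rot: [-0.0, 0.56, 0.829, 0.001]
force: [-0.1, -0.8, 0.2]
opening: 0.0852
grasp_force: 0.0
```

```bash
cat > go.py <<'E'
from h import *
from scipy.spatial.transform import Rotation as Ro
import sys
s=arm.sense();q=np.array(s["tool_rot"]);R=Ro.from_quat(q[[1,2,3,0]])
p=np.array(s["position"]);print("t",s["time"],p,"j",np.round(s["joint_positions"],2),"open",s["opening"],"F",np.round(s["force"],1),s["grasp_force"])
print("x_t",R.apply([1,0,0]).round(3))
for a in sys.argv[1:]:
    print(a,(R.inv().apply(np.array(eval(a))-p)*1000).round(1))
E
python3 go.py .441,.246,.15 .441,.246,.06
```

```text
t 1.4 [ 0.49181559 -0.1460546   0.23116927] j [-0.54 -0.16 -0.16  1.57  0.    0.64] open 0.0852208750458859 F [-0.1 -0.8  0.2] 0.0
x_t [-0.373  0.928  0.001]
.441,.246,.15 [382.7  99.   81.6]
.441,.246,.06 [382.6  98.9 171.6]
```

Call:
servo_tool([
  [42,11,0],
  [84,22,0],
  [126,33,0],
  [168,44,0],
  [210,54,0],
  [252,65,10],
  [294,76,30],
  [340,88,50],
  [383,99,70],
  [383,99,82],
  [383,99,82],
  [383,99,82],
], hand=[85,85,85,85,85,85,85,85,85,85,85,85], twist=[0,0,0,0,0,0,0,0,0,0,0,0])

```text
time: 2.6
position: [0.4433, 0.2418, 0.1496]
tool_rot: [0.0, 0.564, 0.825, -0.0]
force: [-0.1, -0.4, 0.3]
opening: 0.0851
grasp_force: 0.0
```

```bash
python3 go.py .441,.246,.06
python3 - <<'E'
from h import *
for n in("top","side"):
    c=optics.camera(n);cv2.imwrite(f"pics/{n}1.png",c["image"][...,::-1])
E
```

```text
t 2.6 [0.44334595 0.24179958 0.14957154] j [ 0.24 -0.19 -0.34  1.42 -0.    1.44] open 0.08507715170821734 F [-0.1 -0.4  0.3] 0.0
x_t [-0.363  0.932 -0.   ]
.441,.246,.06 [ 4.8 -0.6 89.6]
```

View pics/side1.png

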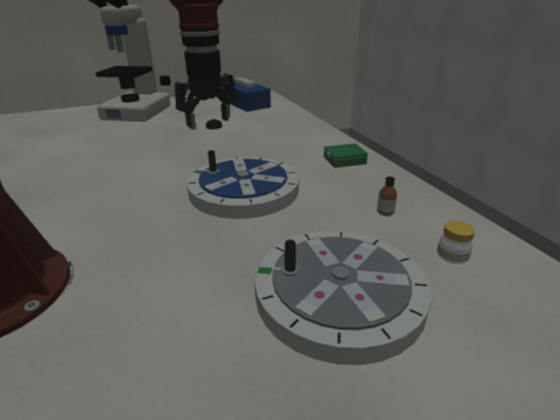

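The gripper is open above the blue handle (212,160) and nothing is in the way. I'll descend and close.

Call:
servo_tool([
  [2,0,20],
  [2,0,40],
  [2,0,60],
  [2,0,80],
  [2,0,90],
  [2,0,90],
  [2,0,90],
  [2,0,90],
  [2,0,90],
  [2,0,90],
  [2,0,90],
  [2,0,90],
], hand=[85,85,85,85,85,85,60,40,20,10,10,10], twist=[0,0,0,0,0,0,0,0,0,0,0,0])

```text
time: 3.9
position: [0.4424, 0.2444, 0.0599]
tool_rot: [0.0, 0.564, 0.826, -0.0]
force: [-3.2, -1.3, 5.3]
opening: 0.0166
grasp_force: 58.3
```

```bash
python3 go.py
python3 - <<'E'
import numpy as np
from h import *
from scipy.spatial.transform import Rotation as Ro
s=arm.sense();q=np.array(s["tool_rot"]);R=Ro.from_quat(q[[1,2,3,0]]);p=np.array(s["position"])
c=np.array([.504,.197]);r0=p[:2]-c;a0=np.arctan2(r0[1],r0[0]);print(np.degrees(a0),np.hypot(*r0))
for k in range(5,126,5):
    a=a0-np.radians(k);d=.08*np.array([np.cos(a)-np.cos(a0),np.sin(a)-np.sin(a0)])
    print(k,(R.inv().apply([*d,0])*1000).round()[:2])
E
```

```text
t 3.9 [0.4423965  0.24442615 0.05985164] j [ 0.25 -0.15 -0.46  1.25 -0.    1.44] open 0.016581324273225524 F [-3.2 -1.3  5.3] 58.33709478378296
x_t [-0.363  0.932 -0.   ]
142.4087176688348 0.07774465637224791
5 [3. 6.]
10 [ 6. 13.]
15 [ 8. 19.]
20 [10. 26.]
25 [11. 33.]
30 [11. 40.]
35 [11. 47.]
40 [11. 54.]
45 [ 9. 61.]
50 [ 7. 67.]
55 [ 5. 74.]
60 [ 2. 80.]
65 [-2. 86.]
70 [-6. 92.]
75 [-11.  97.]
80 [-16. 102.]
85 [-21. 106.]
90 [-27. 110.]
95 [-33. 113.]
100 [-40. 116.]
105 [-46. 118.]
110 [-53. 120.]
115 [-60. 121.]
120 [-67. 121.]
125 [-74. 121.]
```

The handle is held, with a 16.6 mm opening and 58 N of grip. I'll turn in two calls and check the force between them.

Call:
servo_tool([
  [3,6,0],
  [6,13,0],
  [8,19,0],
  [10,26,0],
  [11,33,0],
  [11,40,0],
  [11,47,0],
  [11,54,0],
  [9,61,0],
  [7,67,0],
  [5,74,0],
  [2,80,0],
], hand=[10,10,10,10,10,10,10,10,10,10,10,10], twist=[0,0,0,0,0,0,0,0,0,0,0,0])

```text
time: 5.1
position: [0.5175, 0.2734, 0.0598]
tool_rot: [0.002, 0.565, 0.825, -0.002]
force: [-7.4, -14.2, 12.4]
opening: 0.0164
grasp_force: 59.4
```

Call:
servo_tool([
  [-5,5,0],
  [-9,10,0],
  [-14,15,0],
  [-18,20,0],
  [-24,24,0],
  [-30,27,0],
  [-36,30,0],
  [-43,33,0],
  [-49,35,0],
  [-55,36,0],
  [-62,37,0],
  [-69,37,0],
], hand=[10,10,10,10,10,10,10,10,10,10,10,10], twist=[0,0,0,0,0,0,0,0,0,0,0,0])

```text
time: 6.3
position: [0.5778, 0.2248, 0.06]
tool_rot: [0.001, 0.564, 0.826, 0.001]
force: [8.3, 1.8, 2.8]
opening: 0.0164
grasp_force: 59.0
```

```bash
python3 go.py
python3 - <<'E'
from h import *
p=np.array(arm.sense()["position"])[:2]-[.504,.197];print(np.degrees(np.arctan2(p[1],p[0])),np.hypot(*p))
c=optics.camera("top");cv2.imwrite("pics/top2.png",c["image"][...,::-1])
E
```

```text
t 6.3 [0.57783467 0.22478245 0.05995424] j [ 0.16  0.2  -0.11  1.26  0.    1.36] open 0.016375948781750877 F [8.3 1.8 2.8] 59.01013255119324
x_t [-0.363  0.932 -0.   ]
20.62027135148412 0.07888867528451675
```

View pics/top2.png

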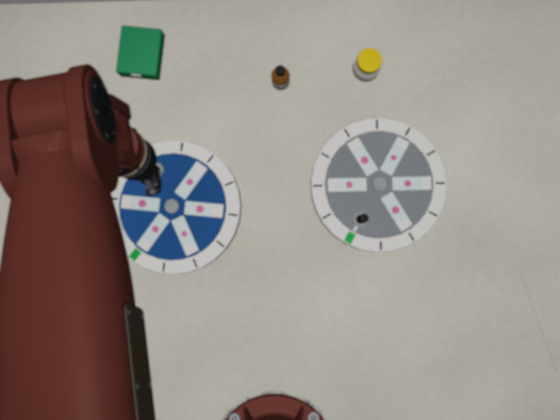

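The handle is now up and left of the axis, near (160,172), which matches 120°. The grey carousel hasn't moved. Releasing and rising straight up.

Call:
servo_tool([
  [0,0,0],
  [0,0,0],
  [0,0,0],
  [0,0,0],
  [0,0,0],
  [0,0,0],
  [0,0,-20],
  [0,0,-45],
  [0,0,-80],
  [0,0,-115],
  [0,0,-150],
  [0,0,-150],
], hand=[40,85,85,85,85,85,85,85,85,85,85,85], twist=[0,0,0,0,0,0,0,0,0,0,0,0])

```text
time: 7.55
position: [0.578, 0.2249, 0.2152]
tool_rot: [0.003, 0.564, 0.826, 0.003]
force: [0.6, -0.3, 0.3]
opening: 0.0851
grasp_force: 0.0
```

Call:
servo_tool([
  [-40,0,0],
  [-80,0,0],
  [-120,0,0],
  [-160,0,0],
  [-200,0,0],
  [-240,0,0],
  [-280,0,0],
  [-300,0,0],
  [-300,0,0],
  [-300,0,0],
], hand=[85,85,85,85,85,85,85,85,85,85], twist=[0,0,0,0,0,0,0,0,0,0])

```text
time: 8.55
position: [0.6845, -0.055, 0.2086]
tool_rot: [-0.001, 0.565, 0.825, -0.0]
force: [0.1, 0.9, 0.5]
opening: 0.0855
grasp_force: 0.0
```

```bash
python3 go.py
python3 - <<'E'
from h import *
c=optics.camera("top");cv2.imwrite("pics/top3.png",c["image"][...,::-1])
P=cloud(c);cc=np.array([.504,.197]);D=np.hypot(P[...,0]-cc[0],P[...,1]-cc[1])
m=(c["image"].max(2)<60)&(D<.1)&(P[...,2]>.085)&(P[...,2]<.11);v,u=np.nonzero(m)
if len(u):
    h=cast(c,(u.mean(),v.mean()),.097)[:2]-cc;print(len(u),np.hypot(*h),142-np.degrees(np.arctan2(h[1],h[0])))
E
```

```text
t 8.55 [ 0.6845062  -0.05502606  0.20857557] j [-0.27  0.38  0.37  1.56  0.    0.93] open 0.08549434363999647 F [0.1 0.9 0.5] 0.0
x_t [-0.363  0.932  0.001]
42 0.07715047808894644 122.14056062764377
```

View pics/top3.png

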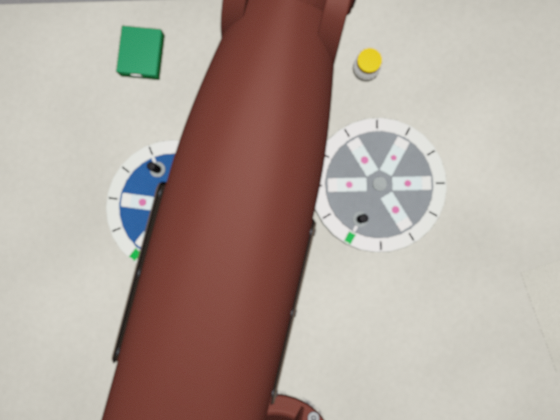

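The blue handle at (156,168) lines up with the fourth mark clockwise from green, at (150,151). It measures about 122°. The grey handle at (362,218) is where it was, and the arm is clear.

```bash
python3 -c "
from workcell import arm
print(arm.sign_off())"
```

```text
the job is handed in; nothing more can be done
None
```

I turned the blue carousel to the fourth click clockwise (measured about 122° in the camera image), released it and handed the job in; the grey carousel shows no movement in the images, and the sign-off returned no verdict.

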